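Heft the cases and weigh the check weight

ROBOT

A 6-joint arm with a two-finger parallel gripper is mounted at the origin on a cart in front of the work surface, level with it; the furniture and walls round the work are solid. World frame = base frame: x ahead of the robot, y to its left, z up, the work surface at z = 0. Lengths are in m, angles in rad, forces in N, time in s.
With the tool pointing down it reaches from about 0.375 to 0.75 m from the base axis. Payload 9 kg.
Tool frame: the origin (TCP) lies between the finger pads; the fingertips stand 22 mm ahead of it and the grasp point (between the pads) lies 3 mm ahead of it; z points along the fingers, y is the line along which they close (so a half turn about z gives the same grasp; the last joint's range is limited). The gripper opens to 85 mm and grips with 20 to 120 N. Pads are 22 mm wide; open, the fingers measure 114 mm over their backs; the gripper's body (76 mm by 85 mm) begins 54 mm behind the grasp point. The pads swing forward as they close: fully open they stand 13 mm farther back than shut.
Start: joints at [-1.497, 0.104, 0.097, 1.564, 0, 1.353], TCP at [0.173, -0.575, 0.253] pointing down, gripper open.
Joint ranges: [-2.99, 2.99], [-0.84, 1.86], [-1.1, 1.16], [-1.84, 2.11], [-1.51, 1.56], [-3.14, 3.14]. Speed limits (rad/s): [2.22, 2.22, 2.57, 3.14, 3.14, 3.14].

INTERFACE

Orientations are given as a unit quaternion [w, x, y, z].
In Python, from cell import telemetry, optics, close_job gives the robot as it stands.
- The arm moves only by the shell command python3 -m jog 'ROWS' [FORCE]. ROWS is a JSON object whose one key "targets" holds a list that holds one entry, the list of rows, each a list of 5 numbers: the shift along the tool's x, y, z in units of 25 mm (1.0 is 25 mm), then the turn about the tool's z in rad, then the opening, from 0 (shut) to 1 (fully open). A call has 1 to 20 rows; each row shifts and turns the commanded pose from where the row before left it, along the tool's axes as they then stand; what a row does not reach is not made up. A row lasts 1/12 s, in which the tool goes at most 41.7 mm and 7.16 degrees, less where a joint would pass 70% of its speed; a pose out of reach is approached as far as the arm can. A call is refused whole if a number of a shift passes 1 or a number of a turn 0.125, either way. A call with a gripper value outside its range is refused whole. The fingers move at their own pace and stop on an object; FORCE is the grip in N (left out, the last holds). Time passes only in rows, so rows that do not move let the fingers close. It gives the time, the measured TCP pose, the force, the opening and the grip force at its end, in the units of the state.
- telemetry.sense(): the state, without advancing time (a new reading comes with each control period).
- optics.grab_frame(name): name is "scene" or "top" or "wrist"; returns a dict with "color" (384x512x3 uint8, red, green, blue), "mtx" (3x3 intrinsics, pixels), "k1" (the pictures are not rectified: a ray, as slopes to the right and down, at radius r is drawn at 1 + k1 r^2 times it, then the intrinsics apply), "cam_to_world" (4x4, takes a point from camera to world coordinates); the wrist camera has in their place "T_tool_cam" (4x4, takes a point from camera to tool coordinates, whose origin is the TCP and whose axes are the flange's). Camera axes: x right, y down, z forward; pixel columns grow to the right and rows downward; lengths in m; the calibration is good to about 2 mm. A picture is of the moment at which its call begins: read the wrist's pose just before it. There is no depth.
- close_job(): hands the job in; it is judged then, once.
The state is a dict: "time": time; "joint_positions": joint angles; "joint_velocities": joint speeds; "tau": joint torques, N m; "position": TCP position; "tcp_rot": TCP orientation; "ft_force": force on the tool from outside, world axes, zero at the start; "wrist_torque": the same for the moment, N m; "finger_gap": finger opening in m; "grip_force": force on a finger pad.
Only numpy, scipy, OpenCV 4.12 (cv2) and the standard library are available. Lean on these libraries where they do the work, as an engineer would, in place of code of your own. Each camera call takes 0.05 s, during which the arm holds its last target. There are 200 camera calls.

TASK

One of the three identical closed wooden cases holds the solid steel check weight; the other two hold light dummies that look the same. Find it by hefting the cases, still shut, and setting them back down upright on the bench; slide the lid of the heavy one fully open (never have two cases open at once), lift its weight out and set it gently on the pan of the bench scale without overloading the scale. Leave all the cases on the bench clear of the scale, the other two shut.

Things in the scene. Friction and masses are not known exactly. Their poses are not given: they have to be found in the camera images.
- case_1: One of three identical closed wooden slide-lid boxes, loose on the bench: 110 mm long (its x), 54 mm wide (its y), 85 mm high to the top of lid and runners; walls and floor 5 mm; origin at the centre of its underside. One of the three, drawn at random, weighs 0.63 to 0.73 kg with its contents (solid steel check weight of 0.38 to 0.48 kg), the other two 0.30 kg (dummy of 0.05 kg).
- nest_1 (a point): Centre of the foot of the upright slug in case_1, on the inner floor at (10, 0, 5) mm of the case (fixed to the case, it does not follow the slug); low ribs keep the slug there within 3 mm. Weight and dummies look alike: body 40 mm diameter to 44 mm up, neck 12 mm diameter to 52 mm, grip knob 18 mm diameter from 52 to 70 mm up, its top.
- case_2: One of three identical closed wooden slide-lid boxes, loose on the bench: 110 mm long (its x), 54 mm wide (its y), 85 mm high to the top of lid and runners; walls and floor 5 mm; origin at the centre of its underside. One of the three, drawn at random, weighs 0.63 to 0.73 kg with its contents (solid steel check weight of 0.38 to 0.48 kg), the other two 0.30 kg (dummy of 0.05 kg).
- nest_2 (a point): Centre of the foot of the upright slug in case_2, on the inner floor at (10, 0, 5) mm of the case (fixed to the case, it does not follow the slug); low ribs keep the slug there within 3 mm. Weight and dummies look alike: body 40 mm diameter to 44 mm up, neck 12 mm diameter to 52 mm, grip knob 18 mm diameter from 52 to 70 mm up, its top.
- case_3: One of three identical closed wooden slide-lid boxes, loose on the bench: 110 mm long (its x), 54 mm wide (its y), 85 mm high to the top of lid and runners; walls and floor 5 mm; origin at the centre of its underside. One of the three, drawn at random, weighs 0.63 to 0.73 kg with its contents (solid steel check weight of 0.38 to 0.48 kg), the other two 0.30 kg (dummy of 0.05 kg).
- nest_3 (a point): Centre of the foot of the upright slug in case_3, on the inner floor at (10, 0, 5) mm of the case (fixed to the case, it does not follow the slug); low ribs keep the slug there within 3 mm. Weight and dummies look alike: body 40 mm diameter to 44 mm up, neck 12 mm diameter to 52 mm, grip knob 18 mm diameter from 52 to 70 mm up, its top.
- lid_1 (a joint): Sliding lid of case_1, in m: 0 shut, 0.085 fully open. It slides level towards the case's -x and stays where left; about 0.7 N moves it, less than moves the case. Fully open it uncovers the inside from x = -30 mm to the +x end wall (inner face x = 50 mm) and stands out 85 mm beyond the -x end.
- rib_1 (a point): Centre of the top of the push rib on the lid of case_1, 96 mm over the case's underside. The rib is 38 mm wide (case y), 12 mm thick (case x) and stands 12 mm up from the lid's flat top, at x = 40 mm of the case while shut; it moves with the lid.
- lid_2 (a joint): Sliding lid of case_2, in m: 0 shut, 0.085 fully open. It slides level towards the case's -x and stays where left; about 0.7 N moves it, less than moves the case. Fully open it uncovers the inside from x = -30 mm to the +x end wall (inner face x = 50 mm) and stands out 85 mm beyond the -x end.
- rib_2 (a point): Centre of the top of the push rib on the lid of case_2, 96 mm over the case's underside. The rib is 38 mm wide (case y), 12 mm thick (case x) and stands 12 mm up from the lid's flat top, at x = 40 mm of the case while shut; it moves with the lid.
- lid_3 (a joint): Sliding lid of case_3, in m: 0 shut, 0.085 fully open. It slides level towards the case's -x and stays where left; about 0.7 N moves it, less than moves the case. Fully open it uncovers the inside from x = -30 mm to the +x end wall (inner face x = 50 mm) and stands out 85 mm beyond the -x end.
- rib_3 (a point): Centre of the top of the push rib on the lid of case_3, 96 mm over the case's underside. The rib is 38 mm wide (case y), 12 mm thick (case x) and stands 12 mm up from the lid's flat top, at x = 40 mm of the case while shut; it moves with the lid.
- scale: Low bench scale fixed on top of the flat black chassis left of the cases (it does not slide): square grey base 100 x 100 mm, 30 mm high; origin at the centre of its underside.
- pan_top (a point): Centre of the top of the scale's round steel pan (94 mm diameter, 5 mm thick), 66 mm over the scale's underside while empty; it sinks with the pan.
- pan (a joint): Sink of the sprung pan in m: 0 empty; grows downward by about 1 mm per 45 g: about 1 mm under a dummy, 8.5 to 11 mm under the steel check weight. Over 20 mm the scale is overloaded (its stop is at 25 mm).

How it is judged:
On the way, in this order (a step that is already met when the one before it is completed fails the run):
1. a shut case is lifted clear of the bench to feel its weight (height (world z) of any of case_1, case_2, case_3 above 0.008 m and value of joint each of lid_1, lid_2, lid_3 below 0.015 m), for 0.2 s.
2. with all cases standing on the bench, the lid of one is slid fully open (value of joint any of lid_1, lid_2, lid_3 above 0.075 m and height (world z) of each of case_1, case_2, case_3 below 0.006 m and angle between each of case_1, case_2, case_3's own z axis and vertical below 0.1 rad), for 0.2 s.
At the end, for the whole second after the job is handed in: Pan at rest, sunk 6.5 to 15 mm (only the steel weight does this). All cases upright on the bench at rest (underside under 6 mm up, tilt under 0.1 rad), centres over 110 mm from the scale's centre; at least two lids shut within 15 mm (value of joint pan between 0.0065 and 0.015 m and not (velocity of joint pan above 0.01 m/s or velocity of joint pan below -0.01 m/s) and height (world z) of each of case_1, case_2, case_3 below 0.006 m and angle between each of case_1, case_2, case_3's own z axis and vertical below 0.1 rad and linear speed of each of case_1, case_2, case_3 below 0.02 m/s and horizontal distance between each of case_1, case_2, case_3 and scale above 0.11 m and (value of joint each of lid_1, lid_2 below 0.015 m or value of joint each of lid_1, lid_3 below 0.015 m or value of joint each of lid_2, lid_3 below 0.015 m)); the robot touches nothing.
It fails at once if the scale is overloaded: the pan is pressed or struck down by more than 20 mm (value of joint pan above 0.02 m).
It fails at once if a second case is opened (two lids more than 30 mm open) (value of joint each of lid_1, lid_2 above 0.03 m or value of joint each of lid_1, lid_3 above 0.03 m or value of joint each of lid_2, lid_3 above 0.03 m).
It fails at once if a case is tipped over (more than 0.6 rad) (angle between any of case_1, case_2, case_3's own z axis and vertical above 0.6 rad).
It also fails if it takes over 61 s, if anything falls off the work surface, if the arm or the gripper's body presses on something with over 40 N, if the wrist force passes 120 N, or if a joint passes its speed limit or range.

## Working session

There is one attempt and no reset: what is moved stays moved. The work goes in short steps, Python scripts to look and compute and a shell command to move; the robot and the scene stay as the last step left them, time stands still between calls to the robot, and variables do not carry over. Pictures are saved under pics/ and viewed, at most 10 in all, crops included, and the job is handed in when it is done.

```bash
mkdir -p pics; ls; python3 - <<'E'
from cell import telemetry, optics
import cv2, numpy as np
s=telemetry.sense(); print({k:np.round(v,3).tolist() for k,v in s.items()})
for n in("scene","top"):
    f=optics.grab_frame(n); cv2.imwrite(f"pics/{n}0.png",f["color"][:,:,::-1]); np.savez(f"{n}0.npz",**f)
    print(n,f["mtx"].tolist(),f["k1"],np.round(f["cam_to_world"],4).tolist())
a=[cv2.imread(f"pics/{n}0.png") for n in("scene","top")]
cv2.imwrite("pics/both0.png",cv2.resize(np.vstack(a),(400*1,600)))
E
```

```text
pics
{'time': 0.0, 'joint_positions': [-1.497, 0.105, 0.096, 1.564, 0.0, 1.353], 'joint_velocities': [0.0, 0.001, 0.002, 0.0, 0.001, -0.001], 'tau': [0.001, -55.693, 50.365, 0.017, -0.0, -0.0], 'position': [0.173, -0.574, 0.253], 'tcp_rot': [-0.001, 0.989, 0.145, 0.0], 'ft_force': [0.105, -0.438, -0.36], 'wrist_torque': [0.091, -0.054, -0.065], 'grip_force': 0.0, 'finger_gap': 0.085}
scene [[482.7965369962637, 0.0, 258.3004693422098], [0.0, 482.7965369962637, 193.40358138149236], [0.0, 0.0, 1.0]] 0.02796189864887913 [[-0.5655, -0.4817, 0.6695, -0.3807], [-0.8245, 0.3097, -0.4736, 0.4348], [0.0208, -0.8198, -0.5723, 0.8244], [0.0, 0.0, 0.0, 1.0]]
top [[380.51100337759385, 0.0, 253.01439632410487], [0.0, 380.51100337759385, 185.12232089161952], [0.0, 0.0, 1.0]] 0.001215048994379938 [[-0.0056, -0.9986, 0.0517, 0.3635], [-1.0, 0.0058, 0.0044, -0.1677], [-0.0047, -0.0517, -0.9987, 1.021], [0.0, 0.0, 0.0, 1.0]]
```

View pics/top0.png

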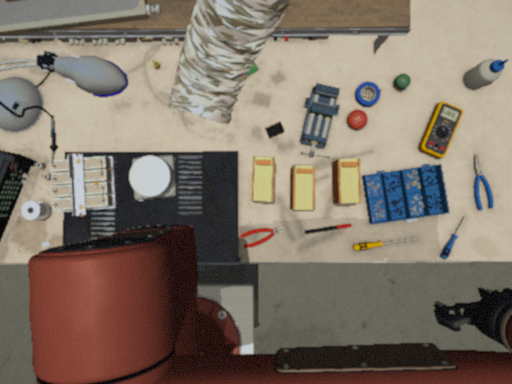

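View pics/scene0.png

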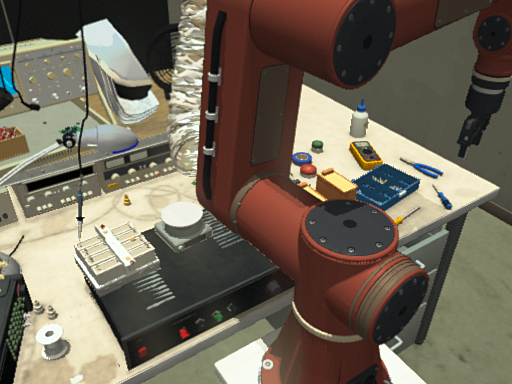

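The top view shows three cases at about (263,180), (303,187) and (347,182), and the scale pan at about (152,177). The scene view shows the pan at (185,218), but the arm mostly hides the cases. Next I enlarge the cases and the pan.

```bash
python3 - <<'E'
import cv2
a=cv2.imread("pics/top0.png")
c=cv2.resize(a[145:225,240:370],None,fx=6,fy=6,interpolation=cv2.INTER_CUBIC)
cv2.imwrite("pics/c1.png",c)
E
```

```text
(no output)
```

View pics/c1.png

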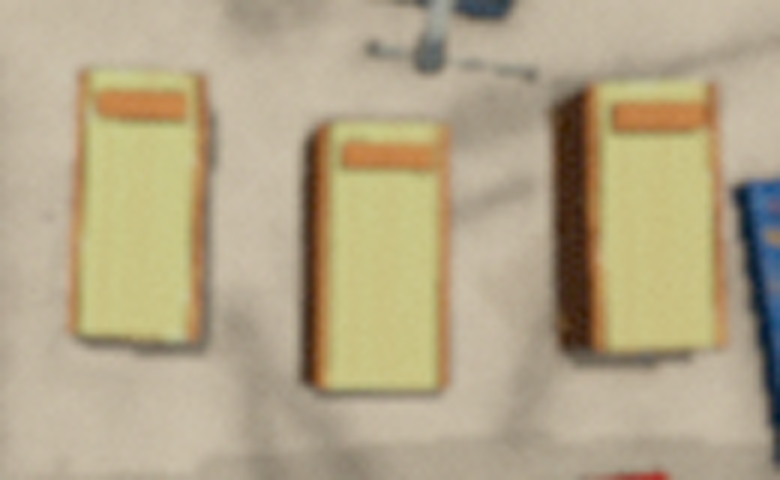

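The crop shows all three lids with their ribs at the image top, so each case's +x points to world +x. The lid corners in crop pixels:
- **Left case (A):** (80,72), (205,74), (198,342), (72,338)
- **Middle case (B):** (324,123), (449,123), (447,390), (317,389)
- **Right case (C):** (590,84), (716,82), (725,349), (598,351)

```bash
cat > h.py <<'E'
import numpy as np, cv2
def ray(f,uv,T=None):
    K=f["mtx"]; k=float(f["k1"])
    p=cv2.undistortPoints(np.float64(uv).reshape(-1,1,2),K,np.array([k,0,0,0,0.])).reshape(-1,2)
    d=np.c_[p,np.ones(len(p))]; T=f["cam_to_world"] if T is None else T
    return T[:3,3],d@T[:3,:3].T
def plane(f,uv,z,T=None):
    o,d=ray(f,uv,T); return o+d*((z-o[2])/d[:,2])[:,None]
def tri(obs):  # list of (o,d)
    A=0;b=0
    for o,d in obs:
        d=d/np.linalg.norm(d); P=np.eye(3)-np.outer(d,d); A=A+P; b=b+P@o
    x=np.linalg.solve(A,b)
    return x,[np.linalg.norm(np.cross(x-o,d/np.linalg.norm(d))) for o,d in obs]
def toolT(s):
    from scipy.spatial.transform import Rotation as R
    T=np.eye(4); w,x,y,z=s["tcp_rot"]; T[:3,:3]=R.from_quat([x,y,z,w]).as_matrix(); T[:3,3]=s["position"]; return T
E
python3 - <<'E'
import numpy as np; from h import *
f=dict(np.load("top0.npz"))
C={"A":[(80,72),(205,74),(198,342),(72,338)],"B":[(324,123),(449,123),(447,390),(317,389)],"C":[(590,84),(716,82),(725,349),(598,351)]}
for k,c in C.items():
    uv=(np.array(c)+.5)/6-.5+[240,145]
    p=plane(f,uv,.085); m=p.mean(0); ax=(p[0]+p[1]-p[2]-p[3])/2; w=(p[0]+p[3]-p[1]-p[2])/2
    print(k,m.round(4),"L",np.linalg.norm(ax).round(4),"W",np.linalg.norm(w).round(4),"yaw",np.degrees(np.arctan2(ax[1],ax[0])).round(1))
print(plane(f,[(151.5,176.5)],.12))
E
```

```text
A [ 0.4271 -0.1876  0.085 ] L 0.11 W 0.0516 yaw -2.0
B [ 0.4061 -0.2881  0.085 ] L 0.1094 W 0.0523 yaw -1.7
C [ 0.4218 -0.4002  0.085 ] L 0.1098 W 0.0518 yaw 0.8
[[0.43210451 0.07741591 0.12      ]]
```

```bash
python3 -m jog '{"targets":[[[0.78,-0.506,0,0,1],[0.78,-0.506,0,0,1],[0.78,-0.506,0,0,1],[0.78,-0.506,0,0,1],[0.78,-0.506,0,0,1],[0.78,-0.506,0,0,1],[0.78,-0.506,0,0,1],[0.78,-0.506,0,0,1],[0.78,-0.506,0,0,1],[0.78,-0.506,0,0,1],[0.78,-0.506,0,0,1],[0.78,-0.506,0,0,1],[0.78,-0.506,0,0,1],[0.78,-0.506,0,0,1],[0.78,-0.506,0,0,1],[0.78,-0.506,0,0,1],[0,0,0,-0.12,1],[0,0,0,-0.12,1],[0,0,0,-0.12,1]]]}'
python3 -m jog '{"targets":[[[0,0,0,-0.12,1],[0,0,0,-0.12,1],[0,0,0,-0.12,1],[0,0,0,-0.12,1],[0,0,0,-0.12,1],[0,0,0,-0.12,1],[0,0,0,-0.12,1],[0,0,0,-0.12,1],[0,0,0,-0.12,1],[0,0,0,-0.12,1],[0,0,0,-0.12,1],[0,0,0,-0.12,1],[0,0,0,-0.12,1],[0,0,0,-0.12,1],[0,0,0,-0.12,1],[0,0,0,-0.12,1],[0,0,0,-0.12,1],[0,0,0,-0.12,1],[0,0,0,-0.12,1],[0,0,0,-0.12,1]]]}'
python3 - <<'E'
from cell import telemetry, optics
import cv2, numpy as np
s=telemetry.sense(); f=optics.grab_frame("wrist"); np.savez("w1.npz",pos=s["position"],rot=s["tcp_rot"],**f); print(s["joint_positions"],s["tcp_rot"],s["ft_force"],f["T_tool_cam"].round(3).tolist())
cv2.imwrite("pics/w1.png",f["color"][:,:,::-1])
E
```

```text
time: 1.68
position: [0.4134, -0.2905, 0.2529]
tcp_rot: [-0.0, 0.946, 0.323, -0.0]
ft_force: [0.3, -0.1, -0.3]
finger_gap: 0.085
grip_force: 0.0
time: 3.35
position: [0.4131, -0.2909, 0.2529]
tcp_rot: [-0.0, 0.042, 0.999, 0.0]
ft_force: [0.2, 0.2, -0.6]
finger_gap: 0.0854
grip_force: 0.0
[-8.72939591e-01 -1.84757681e-01 -1.85156886e-01  1.57101796e+00
 -3.69318672e-05 -7.89114251e-01] [-2.22899182e-04  4.19003924e-02  9.99121745e-01  2.16835693e-04] [ 0.21241177  0.21612969 -0.55791577] [[0.0, -0.949, -0.316, 0.081], [1.0, 0.0, -0.0, -0.001], [0.001, -0.316, 0.949, -0.12], [0.0, 0.0, 0.0, 1.0]]
```

View pics/w1.png

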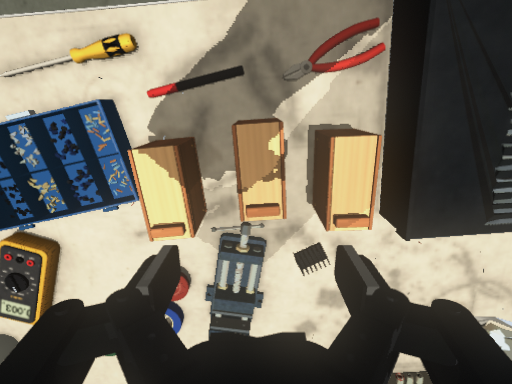

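The wrist view shows the cases from left to right as C, B and A. Their ribs are near (167,231), (263,211) and (351,221). I enlarge that strip to triangulate against the top view.

```bash
python3 - <<'E'
import cv2
a=cv2.imread("pics/w1.png")
cv2.imwrite("pics/c2.png",cv2.resize(a[110:250,125:385],None,fx=3,fy=3,interpolation=cv2.INTER_CUBIC))
E
```

```text
(no output)
```

View pics/c2.png

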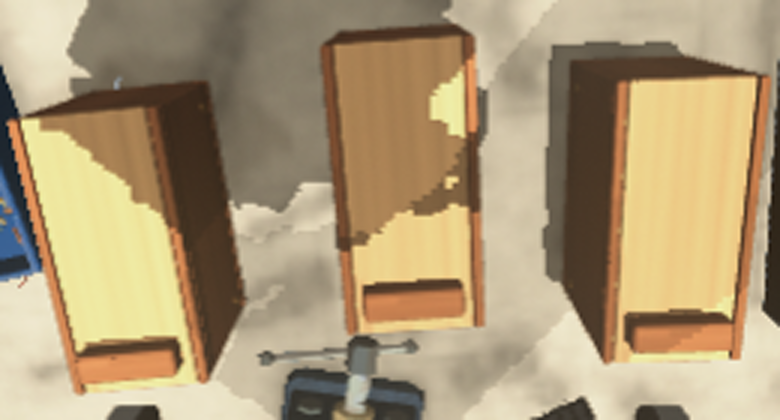

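The crop shows these case-top corners:
- **C:** (10,122), (152,107), (208,381), (77,392)
- **B:** (323,43), (472,35), (483,325), (347,332)
- **A:** (617,80), (768,76), (738,357), (606,361)

```bash
python3 - <<'E'
import numpy as np; from h import *
f=dict(np.load("top0.npz")); w=dict(np.load("w1.npz"))
T=toolT(dict(position=w["pos"],tcp_rot=w["rot"]))@w["T_tool_cam"]
C={"A":[(80,72),(205,74),(198,342),(72,338)],"B":[(324,123),(449,123),(447,390),(317,389)],"C":[(590,84),(716,82),(725,349),(598,351)]}
W={"A":[(738,357),(606,361),(617,80),(768,76)],"B":[(483,325),(347,332),(323,43),(472,35)],"C":[(208,381),(77,392),(10,122),(152,107)]}
for k in "ABC":
    u1=(np.array(C[k])+.5)/6-.5+[240,145]; u2=(np.array(W[k])+.5)/3-.5+[125,110]
    o1,d1=ray(f,u1);o2,d2=ray(w,u2,T)
    r=[tri([(o1,a),(o2,b)]) for a,b in zip(d1,d2)]
    P=np.array([x[0] for x in r]); print(k,"tri mean",P.mean(0).round(4),"z",P[:,2].round(3),"miss",np.round([x[1][0] for x in r],4))
    p=plane(w,u2,.085,T); ax=(p[0]+p[1]-p[2]-p[3])/2; v=(p[0]+p[3]-p[1]-p[2])/2
    print("  wrist plane",p.mean(0).round(4),np.linalg.norm(ax).round(4),np.linalg.norm(v).round(4),"yaw",np.degrees(np.arctan2(ax[1],ax[0])).round(1),np.degrees(np.arctan2(-v[0],v[1])).round(1))
E
```

```text
A tri mean [ 0.4274 -0.1876  0.0848] z [0.084 0.082 0.085 0.087] miss [0.0001 0.0003 0.0001 0.0006]
  wrist plane [ 0.4272 -0.1876  0.085 ] 0.1082 0.0518 yaw -2.4 -3.1
B tri mean [ 0.4061 -0.2882  0.0827] z [0.086 0.081 0.084 0.08 ] miss [0.0006 0.0001 0.0004 0.0004]
  wrist plane [ 0.4056 -0.2879  0.085 ] 0.1088 0.052 yaw -1.2 -1.7
C tri mean [ 0.4221 -0.4     0.0848] z [0.083 0.083 0.085 0.089] miss [0.0005 0.0001 0.0007 0.0001]
  wrist plane [ 0.4218 -0.3996  0.085 ] 0.108 0.0517 yaw 1.1 0.8
```

Both views agree: case tops at z of about 0.085, and centres within 1 mm of each other. I heft B first.

```bash
python3 -m jog '{"targets":[[[0.08,0.12,0.4,-0.056,1],[0,0,0.8,0,1],[0,0,0.8,0,1],[0,0,0.8,0,1],[0,0,0.8,0,1],[0,0,0.8,0,1],[0,0,0.8,0,1],[0,0,0.8,0,1],[0,0,0.8,0,1],[0,0,0.8,0,1],[0,0,0.2,0,1],[0,0,0,0,1],[0,0,0,0,0.4],[0,0,0,0,0.4],[0,0,0,0,0.4],[0,0,0,0,0.4],[0,0,0,0,0.4],[0,0,0,0,0.4]]]}' 45
python3 -m jog '{"targets":[[[0,0,0,0,0.4],[0,0,-0.2,0,0.4],[0,0,-0.3,0,0.4],[0,0,-0.3,0,0.4],[0,0,-0.2,0,0.4],[0,0,0,0,0.4],[0,0,0,0,0.4],[0,0,0,0,0.4],[0,0,0,0,0.4],[0,0,0,0,0.4],[0,0,0,0,0.4]]]}'
python3 - <<'E'
from cell import telemetry
s=telemetry.sense();print(s["ft_force"],s["wrist_torque"],s["tau"])
E
```

```text
time: 4.9
position: [0.4122, -0.2886, 0.0599]
tcp_rot: [0.001, 0.017, 1.0, -0.001]
ft_force: [-0.1, 1.3, 6.4]
finger_gap: 0.0533
grip_force: 48.9
time: 5.82
position: [0.4113, -0.2877, 0.083]
tcp_rot: [-0.0, 0.017, 1.0, 0.0]
ft_force: [0.3, -0.2, -2.7]
finger_gap: 0.0534
grip_force: 48.1
[ 0.29891697 -0.17136092 -2.66313719] [ 0.00968171  0.01412644 -0.04161394] [ 1.79644059e-03 -4.26789021e+01  5.07457423e+01  1.19066445e-02
 -7.23049205e-03  5.49588560e-05]
```

The lift reads about 2.3 N, so B is a dummy. I set it down and go to A.

```bash
python3 -m jog '{"targets":[[[0,0,0.3,0,0.4],[0,0,0.3,0,0.4],[0,0,0.2,0,0.4],[0,0,0.12,0,0.4],[0,0,0,0,0.4],[0,0,0,0,1],[0,0,0,0,1],[0,0,0,0,1],[0,0,0,0,1],[0,0,-0.5,0,1],[0,0,-0.8,0,1],[0,0,-0.8,0,1],[0,0,-0.8,0,1],[0,0,-0.8,0,1],[-0.14,0.8,0,0.012,1],[-0.14,0.8,0,0,1],[-0.14,0.8,0,0,1],[-0.14,0.8,0,0,1],[-0.14,0.8,0,0,1]]]}'
python3 -m jog '{"targets":[[[0,0.05,0,0,1],[0,0,0.8,0,1],[0,0,0.8,0,1],[0,0,0.8,0,1],[0,0,0.8,0,1],[0,0,0.5,0,1],[0,0,0,0,1],[0,0,0,0,1],[0,0,0,0,1]]]}'
```

```text
time: 7.4
position: [0.4336, -0.188, 0.154]
tcp_rot: [0.0, 0.023, 1.0, -0.0]
ft_force: [1.2, -0.1, -0.3]
finger_gap: 0.0856
grip_force: 0.0
time: 8.15
position: [0.4339, -0.1882, 0.0617]
tcp_rot: [0.001, 0.023, 1.0, -0.001]
ft_force: [0.3, 0.6, 0.4]
finger_gap: 0.0851
grip_force: 0.0
```

```bash
python3 -m jog '{"targets":[[[0,0,0.05,0,0.4],[0,0,0,0,0.4],[0,0,0,0,0.4],[0,0,0,0,0.4],[0,0,0,0,0.4],[0,0,0,0,0.4],[0,0,0,0,0.4],[0,0,-0.2,0,0.4],[0,0,-0.3,0,0.4],[0,0,-0.3,0,0.4],[0,0,-0.2,0,0.4],[0,0,0,0,0.4],[0,0,0,0,0.4],[0,0,0,0,0.4],[0,0,0,0,0.4],[0,0,0,0,0.4]]]}' 45
```

```text
time: 9.48
position: [0.4331, -0.1873, 0.0836]
tcp_rot: [-0.0, 0.023, 1.0, 0.0]
ft_force: [0.5, 0.4, -6.6]
finger_gap: 0.0536
grip_force: 49.1
```

A reads about 6.3 N, so it is the heavy one. I set it down and go behind its rib with the fingers shut.

```bash
python3 -m jog '{"targets":[[[0,0,0.3,0,0.4],[0,0,0.3,0,0.4],[0,0,0.2,0,0.4],[0,0,0.14,0,0.4],[0,0,0,0,0.4],[0,0,0,0,1],[0,0,0,0,1],[0,0,0,0,1],[0,0,0,0,1],[0,0,-0.4,0,1],[0,0,-0.9,0,1],[0,0,-0.9,0,1],[0,0,-0.9,0,1],[0,0,-0.9,0,0],[-0.85,0,0,0,0],[-0.85,0,0,0,0],[-0.85,0,0,0,0],[0,0,0,0,0],[0,0,0,0,0]]]}'
python3 -m jog '{"targets":[[[0,0,0,0,0],[0,0,0,0,0],[0,0,0,0,0]]]}'
python3 - <<'E'
from cell import telemetry, optics
import cv2, numpy as np
s=telemetry.sense(); f=optics.grab_frame("wrist"); np.savez("w2.npz",pos=s["position"],rot=s["tcp_rot"],**f)
t=optics.grab_frame("top"); np.savez("t2.npz",**t)
a=f["color"][:,:,::-1]; b=t["color"][:,:,::-1]
cv2.imwrite("pics/w2.png",np.vstack([a[60:360],cv2.resize(b[130:230,130:300],(512,300),interpolation=cv2.INTER_CUBIC)]))
E
```

```text
time: 11.07
position: [0.4974, -0.1903, 0.161]
tcp_rot: [-0.0, 0.022, 1.0, -0.0]
ft_force: [-0.0, 0.1, 0.8]
finger_gap: 0.012
grip_force: 0.0
time: 11.32
position: [0.4965, -0.1905, 0.1609]
tcp_rot: [0.0, 0.023, 1.0, -0.0]
ft_force: [-0.2, -0.3, -0.1]
finger_gap: 0.0001
grip_force: 0.0
```

View pics/w2.png

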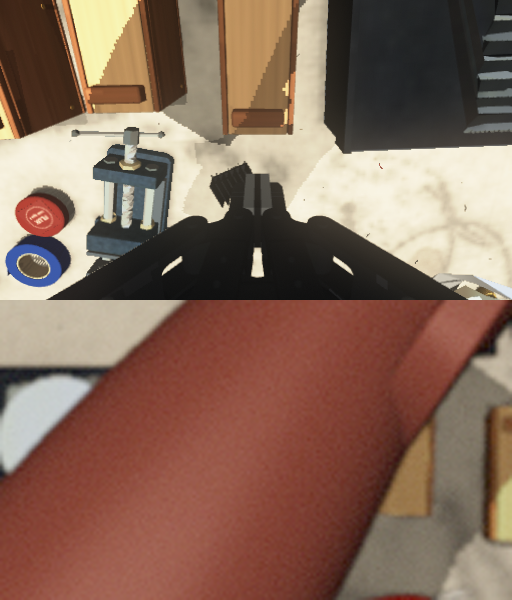

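The wrist view shows the shut fingertips at (258,260 full frame). They are in line with A's rib at (258,180), on its +x side, and the case is upright. Now down and push.

```bash
python3 -m jog '{"targets":[[[0,0,0.5,0,0],[0,0,0.7,0,0],[0,0,0.5,0,0],[0,0,0.3,0,0],[0,0,0,0,0],[0.2,0,0,0,0],[0.2,0,0,0,0],[0.2,0,0,0,0],[0.2,0,0,0,0],[0.2,0,0,0,0],[0,0,0,0,0]]]}'
python3 -m jog '{"targets":[[[0.25,0,0,0,0],[0.25,0,0,0,0],[0.25,0,0,0,0],[0.25,0,0,0,0],[0.25,0,0,0,0],[0.25,0,0,0,0],[0.25,0,0,0,0],[0.25,0,0,0,0],[0.25,0,0,0,0],[0.25,0,0,0,0]]]}'
python3 -m jog '{"targets":[[[0.2,0,0,0,0],[0.1,0,0,0,0],[0.05,0,0,0,0],[0,0,0,0,0],[0,0,0,0,0],[0,0,0,0,0]]]}'
```

```text
time: 12.33
position: [0.4714, -0.1894, 0.111]
tcp_rot: [0.0, 0.023, 1.0, -0.0]
ft_force: [0.6, -0.7, 0.6]
finger_gap: -0.0
grip_force: 0.0
time: 13.17
position: [0.409, -0.1863, 0.1105]
tcp_rot: [0.0, 0.023, 1.0, 0.0]
ft_force: [0.0, -0.1, 0.5]
finger_gap: -0.0002
grip_force: 0.3
time: 13.67
position: [0.401, -0.1861, 0.1105]
tcp_rot: [-0.0, 0.023, 1.0, -0.0]
ft_force: [0.2, 0.4, -0.9]
finger_gap: -0.0001
grip_force: 0.0
```

```bash
python3 -m jog '{"targets":[[[0,0,-0.8,0,0],[0,0,-0.9,0,0],[0,0,-0.9,0,0],[0,0,-0.9,0,0],[-0.7,0,-0.9,0,0],[-0.76,0,0,0.121,0.4],[0,0,0,0.121,0.4],[0,0,0,0.121,0.4],[0,0,0,0.121,0.4],[0,0,0,0.121,0.4],[0,0,0,0.121,0.4],[0,0,0,0.121,0.4],[0,0,0,0.121,0.4],[0,0,0,0.121,0.4],[0,0,0,0.121,0.4],[0,0,0,0.121,0.4],[0,0,0,0.121,0.4],[0,0,0,0.119,0.4],[0,0,0,0,0.4],[0,0,0,0,0.4]]]}'
python3 - <<'E'
from cell import telemetry, optics
import cv2, numpy as np
s=telemetry.sense(); f=optics.grab_frame("wrist"); np.savez("w3.npz",pos=s["position"],rot=s["tcp_rot"],**f)
t=optics.grab_frame("scene"); np.savez("s3.npz",**t)
cv2.imwrite("pics/w3.png",np.vstack([cv2.resize(x["color"][:,:,::-1],(400,300)) for x in (f,t)]))
a=cv2.imread
E
```

```text
time: 15.33
position: [0.4375, -0.1877, 0.2205]
tcp_rot: [-0.0, 0.722, 0.692, -0.0]
ft_force: [-0.2, -0.3, 0.6]
finger_gap: 0.0343
grip_force: 0.0
```

View pics/w3.png

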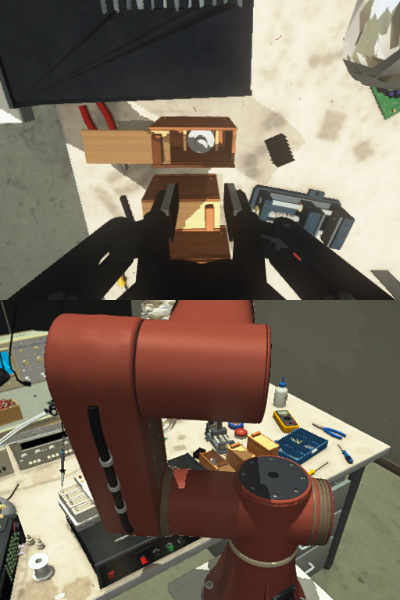

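The wrist view shows A's lid fully open towards -x, with the slug at about (200,140) in the shrunken frame and the case upright. The next composite enlarges the slug and pairs the two pan views.

```bash
python3 - <<'E'
import cv2, numpy as np
w=np.load("w3.npz")["color"][:,:,::-1]; a=cv2.imread("pics/top0.png"); b=cv2.imread("pics/scene0.png")
R=lambda x,k:cv2.resize(x,None,fx=k,fy=k,interpolation=cv2.INTER_CUBIC)
c=R(w[140:220,180:310],6)            # 780x480 too tall with others
c=R(w[145:215,180:310],5)            # 650x350
p=R(a[150:205,120:185],4.5)[:247,:292]; q=R(b[190:245,150:220],4.5)[:247,:315]
o=np.zeros((600,650,3),np.uint8); o[:350]=c; o[352:352+p.shape[0],:p.shape[1]]=p; o[352:352+q.shape[0],300:300+q.shape[1]]=q
cv2.imwrite("pics/m.png",o)
E
```

```text
(no output)
```

View pics/m.png

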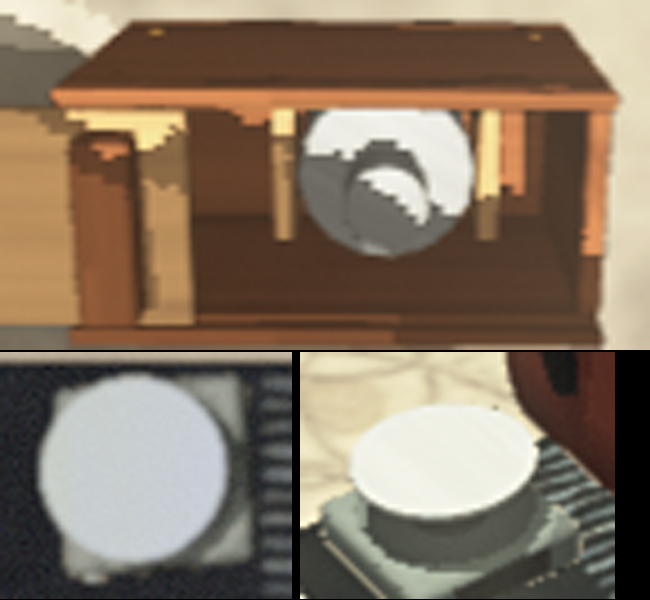

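The composite shows the knob top centred at about (388,208) in the wrist crop. The pan is centred at (133,116) in the top-view crop and at about (143,108) in the scene crop.

```bash
python3 - <<'E'
import numpy as np; from h import *
f=dict(np.load("top0.npz")); g=dict(np.load("scene0.npz")); w=dict(np.load("w3.npz"))
a=[(149.2,175.3)];b=[(181.5,213.6)]
o1,d1=ray(f,a);o2,d2=ray(g,b); print("pan",tri([(o1,d1[0]),(o2,d2[0])]))
T=toolT(dict(position=w["pos"],tcp_rot=w["rot"]))@w["T_tool_cam"]
print(w["pos"],"knob",plane(w,[(257.2,186.2)],.075,T), "body", plane(w,[(257.2+0,(182)/5-.5+145)],.049,T))
# case A +y top edge & end: crop px (615,100),(58,95) ,(600,340)
print(plane(w,(np.array([(615,98),(55,95),(600,340),(75,338)])+.5)/5-.5+[180,145],.085,T).round(4))
print("pandiam",plane(f,[(38.5/4.5-.5+120,175.3),(228.5/4.5-.5+120,175.3)],.11).round(4))
E
```

```text
pan (array([0.43199065, 0.07296735, 0.15424326]), [np.float64(0.000493003542411308), np.float64(0.0004930035424113685)])
[ 0.43745973 -0.18765802  0.22046902] knob [[ 0.43791269 -0.18829379  0.075     ]] body [[ 0.43784999 -0.18998779  0.049     ]]
[[ 0.4826 -0.165   0.085 ]
 [ 0.375  -0.1599  0.085 ]
 [ 0.4801 -0.2152  0.085 ]
 [ 0.3731 -0.2103  0.085 ]]
pandiam [[0.4361 0.1366 0.11  ]
 [0.4355 0.035  0.11  ]]
```

The knob lies within 1 mm of the TCP axis and matches the nest prediction. The pan is at about (0.432, 0.073, 0.154). I descend and grip the knob.

```bash
python3 -m jog '{"targets":[[[-0.02,0.02,0.8,0,0.4],[0,0,0.8,0,0.4],[0,0,0.8,0,0.4],[0,0,0.8,0,0.4],[0,0,0.8,0,0.4],[0,0,0.6,0,0.4],[0,0,0.5,0,0.4],[0,0,0.4,0,0.4],[0,0,0.32,0,0.4],[0,0,0,0,0.4]]]}' 50
python3 -m jog '{"targets":[[[0,0,0,0,0],[0,0,0,0,0],[0,0,0,0,0],[0,0,0,0,0],[0,0,0,0,0],[0,0,0,0,0]]]}' 50
```

```text
time: 16.27
position: [0.4373, -0.1878, 0.0737]
tcp_rot: [-0.001, 0.723, 0.691, -0.0]
ft_force: [-1.1, 0.1, 0.3]
finger_gap: 0.0343
grip_force: 0.0
time: 16.77
position: [0.4381, -0.1885, 0.0757]
tcp_rot: [0.001, 0.723, 0.691, 0.0]
ft_force: [-1.3, 0.1, 2.9]
finger_gap: 0.016
grip_force: 49.2
```

```bash
python3 -m jog '{"targets":[[[0,0,-0.1,0,0],[0,0,-0.2,0,0],[0,0,-0.2,0,0],[0,0,-0.2,0,0],[0,0,-0.1,0,0],[0,0,0,0,0],[0,0,0,0,0],[0,0,0,0,0]]]}' 60
```

```text
time: 17.43
position: [0.4377, -0.1882, 0.0949]
tcp_rot: [-0.0, 0.723, 0.691, -0.0]
ft_force: [-0.6, -0.7, -3.5]
finger_gap: 0.0157
grip_force: 58.6
```

The weight is held. I raise it and go towards the pan, taking two wrist views on the way.

```bash
cat > snap.py <<'E'
import sys,numpy as np
from cell import telemetry, optics
s=telemetry.sense(); f=optics.grab_frame("wrist"); np.savez(sys.argv[1],pos=s["position"],rot=s["tcp_rot"],**f); print(s["position"],s["joint_positions"][5])
E
python3 -m jog '{"targets":[[[0,0,-0.5,0,0],[0,0,-0.8,0,0],[0,0,-0.8,0,0],[0,0,-0.8,0,0],[0,0,-0.8,0,0],[0,0,-0.8,0,0],[0,0,-0.8,0,0],[0,0,-0.8,0,0],[0,0,-0.5,0,0],[0,0,0,0,0]]]}'
python3 -m jog '{"targets":[[[0.4,0,0,0,0],[0.75,0,0,0,0],[0.75,0,0,0,0],[0.75,0,0,0,0],[0.75,0,0,0,0],[0.75,0,0,0,0],[0.75,0,0,0,0],[0.75,0,0,0,0],[0.75,0,0,0,0],[0.6,0,0,0,0],[0.4,0,0,0,0],[0.2,0,0,0,0],[0,0,0,0,0],[0,0,0,0,0]]]}'
python3 snap.py w4.npz
python3 -m jog '{"targets":[[[0.4,-0.2,0,0,0],[0.6,-0.3,0,0,0],[0.6,-0.2,0,0,0],[0.3,0,0,0,0],[0,0,0,0,0],[0,0,0,0,0],[0,0,0,0,0]]]}'
python3 snap.py w5.npz
python3 - <<'E'
import numpy as np,cv2
cv2.imwrite("pics/w45.png",np.vstack([np.load(f"w{i}.npz")["color"][:300,:,::-1] for i in(4,5)]))
E
```

```text
time: 18.27
position: [0.4387, -0.1889, 0.2638]
tcp_rot: [0.002, 0.723, 0.691, 0.0]
ft_force: [1.3, -0.4, -3.2]
finger_gap: 0.0157
grip_force: 59.0
time: 19.43
position: [0.4464, 0.0015, 0.2597]
tcp_rot: [-0.0, 0.723, 0.691, -0.0]
ft_force: [0.0, -0.4, -3.7]
finger_gap: 0.016
grip_force: 59.0
[0.44642976 0.00146072 0.25967409] 1.3254145896914165
time: 20.07
position: [0.4315, 0.0493, 0.26]
tcp_rot: [0.0, 0.723, 0.691, -0.0]
ft_force: [-0.5, -0.2, -3.4]
finger_gap: 0.0158
grip_force: 59.0
[0.43147162 0.04932209 0.25997097] 1.4281416017989377
```

View pics/w45.png

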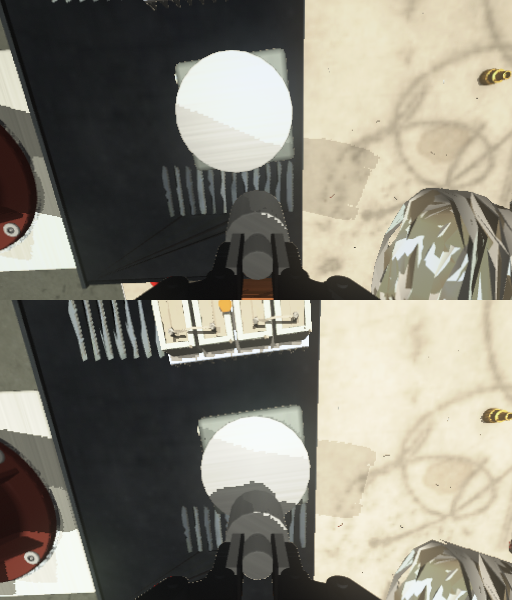

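View 1 shows the pan spanning columns 176–293 and rows 50–173, centre (234.5,111.5). View 2 shows columns 201–310 with its top at row 116, centre at about (255.5,171). The slug is still hanging upright in the fingers.

```bash
python3 - <<'E'
import numpy as np; from h import *
O=[]
for n,uv in(("w4",(234.5,111.5)),("w5",(255.5,171))):
    w=dict(np.load(n+".npz")); T=toolT(dict(position=w["pos"],tcp_rot=w["rot"]))@w["T_tool_cam"]
    o,d=ray(w,[uv],T); O.append((o,d[0])); print(n,[plane(w,[uv],z,T).round(4)[0,:2].tolist() for z in(.145,.155,.165)])
    if n=="w4": e=[(176,111.5),(293,111.5)]
    else: e=[(201,170),(310,170)]
    for z in(.145,.155,.165): p=plane(w,e,z,T); print("diam",z,np.linalg.norm(p[0]-p[1]).round(4))
f=dict(np.load("top0.npz")); g=dict(np.load("scene0.npz"))
o,d=ray(f,[(149.2,175.3)]);O.append((o,d[0]));o,d=ray(g,[(181.5,213.6)]);O.append((o,d[0]))
print(tri(O[:2]),tri(O))
E
```

```text
w4 [[0.4313, 0.0758], [0.4322, 0.076], [0.433, 0.0763]]
diam 0.145 0.0972
diam 0.155 0.093
diam 0.165 0.0889
w5 [[0.4315, 0.0721], [0.4317, 0.0746], [0.4318, 0.077]]
diam 0.145 0.0971
diam 0.155 0.093
diam 0.165 0.0889
(array([0.432189  , 0.07605465, 0.16055157]), [np.float64(0.0004400458757478666), np.float64(0.0004400458757478522)]) (array([0.43187081, 0.07413364, 0.15407906]), [np.float64(0.0019011078127725374), np.float64(0.00029781735172223806), np.float64(0.0008016561675726338), np.float64(0.0015163810295505328)])
```

The pan comes out at (0.432, 0.075, 0.153), and its apparent diameter agrees. I expect contact at TCP z of about 0.224.

```bash
python3 -m jog '{"targets":[[[0.4,-0.01,0,0,0],[0.4,-0.01,0,0,0],[0.21,0,0,0,0],[0,0,0.3,0,0],[0,0,0.4,0,0],[0,0,0.2,0,0],[0,0,0.1,0,0],[0,0,0.08,0,0],[0,0,0.04,0,0],[0,0,0,0,0],[0,0,0,0,0]]]}'
python3 -m jog '{"targets":[[[0,0,0.04,0,0],[0,0,0.04,0,0],[0,0,0.04,0,0],[0,0,0.04,0,0],[0,0,0.04,0,0],[0,0,0,0,0],[0,0,0,0,0],[0,0,0,0,0]]]}'
python3 -m jog '{"targets":[[[0,0,0.04,0,0],[0,0,0.04,0,0],[0,0,0.04,0,0],[0,0,0,0,0],[0,0,0,0,0],[0,0,0,0,0]]]}'
```

```text
time: 21.03
position: [0.432, 0.0749, 0.2323]
tcp_rot: [0.0, 0.723, 0.691, 0.0]
ft_force: [-0.4, -0.2, -4.1]
finger_gap: 0.0157
grip_force: 59.0
time: 21.7
position: [0.4319, 0.0751, 0.227]
tcp_rot: [0.0, 0.723, 0.691, -0.0]
ft_force: [-1.0, 0.1, -4.2]
finger_gap: 0.0156
grip_force: 59.0
time: 22.2
position: [0.432, 0.0751, 0.2241]
tcp_rot: [0.0, 0.723, 0.691, 0.0]
ft_force: [-0.1, 0.0, -2.7]
finger_gap: 0.0157
grip_force: 59.1
```

```bash
python3 -m jog '{"targets":[[[0,0,0.04,0,0],[0,0,0.04,0,0],[0,0,0.04,0,0],[0,0,0,0,0],[0,0,0,0,0],[0,0,0,0,0]]]}'
python3 -m jog '{"targets":[[[0,0,0.04,0,0],[0,0,0.04,0,0],[0,0,0,0,0],[0,0,0,0,0],[0,0,0,0,0]]]}'
python3 -m jog '{"targets":[[[0,0,0,0,0]]]}'|grep ft_
```

```text
time: 22.7
position: [0.432, 0.0751, 0.2211]
tcp_rot: [0.0, 0.723, 0.691, 0.0]
ft_force: [0.5, -0.0, -1.9]
finger_gap: 0.0157
grip_force: 59.3
time: 23.12
position: [0.432, 0.0751, 0.2191]
tcp_rot: [0.0, 0.723, 0.691, -0.0]
ft_force: [0.9, -0.5, 0.5]
finger_gap: 0.016
grip_force: 59.4
ft_force: [0.2, -1.0, -0.5]
```

```bash
for i in 1 2; do python3 -m jog '{"targets":[[[0,0,0.02,0,0],[0,0,0,0,0],[0,0,0,0,0]]]}'|grep -E "ft_|pos"; done; python3 -m jog '{"targets":[[[0,0,0,0,0]]]}'|grep ft_;python3 -m jog '{"targets":[[[0,0,0,0,0]]]}'|grep ft_
```

```text
position: [0.432, 0.0751, 0.2185]
ft_force: [-0.7, 0.7, -0.5]
position: [0.432, 0.0751, 0.218]
ft_force: [0.8, 0.2, -0.4]
ft_force: [-0.1, -0.4, 0.6]
ft_force: [-0.6, 0.3, 0.2]
```

The load has gone over to the pan. I release and rise.

```bash
python3 -m jog '{"targets":[[[0,0,0,0,0.1],[0,0,0,0,0.2],[0,0,0,0,0.3],[0,0,0,0,0.4],[0,0,0,0,0.45],[0,0,0,0,0.45],[0,0,-0.2,0,0.45],[0,0,-0.4,0,0.45],[0,0,-0.7,0,0.45],[0,0,-0.8,0,0.45],[0,0,-0.8,0,0.45],[0,0,-0.5,0,0.45],[-0.6,0,0,0,0.45],[-0.8,0,0,0,0.45],[-0.6,0,0,0,0.45],[0,0,0,0,0.45],[0,0,0,0,0.45],[0,0,0,0,0.45]]]}'
python3 snap.py w6.npz
python3 - <<'E'
import numpy as np,cv2
from cell import optics
t=optics.grab_frame("top")["color"]
cv2.imwrite("pics/w6.png",np.vstack([np.load("w6.npz")["color"][:300,:,::-1],t[90:390,:,::-1]]))
E
```

```text
time: 25.37
position: [0.4297, 0.0255, 0.3036]
tcp_rot: [0.0, 0.723, 0.691, 0.0]
ft_force: [-0.1, 0.1, -0.6]
finger_gap: 0.0385
grip_force: 0.0
[0.4297055  0.02551322 0.30356836] 1.3704471499228084
```

View pics/w6.png

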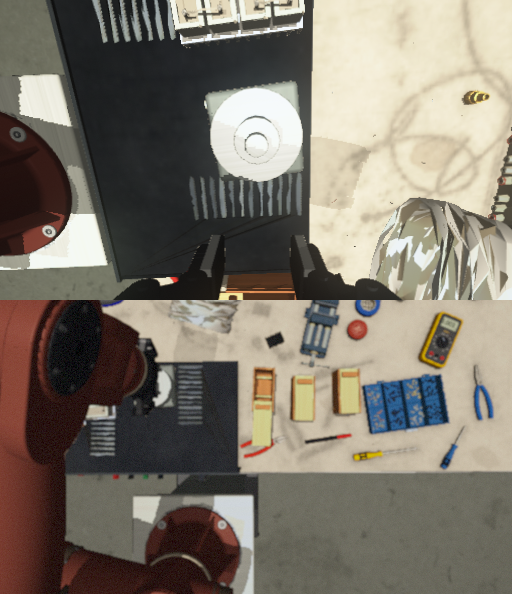

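The weight stands upright on the pan at (257,143), centred. The top view shows case A open and upright, with B and C shut and upright, all clear of the scale. The robot touches nothing, so I hand in.

```bash
python3 -c "
from cell import close_job
print(close_job())"
```

```text
the job is handed in; nothing more can be done
None
```

I found the steel weight in case A, the one nearest the scale, set it upright on the pan and handed the job in at about 25 s; the other two cases are shut, all three stand clear of the scale, and no verdict came back.

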